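# Set up the storeroom thermometer display

## Robot

A 6-joint arm with a two-finger parallel gripper is mounted at the origin on a cart in front of the work surface, level with it; the furniture and walls round the work are solid. World frame = base frame: x ahead of the robot, y to its left, z up, the work surface at z = 0. Lengths are in mm, angles in rad, forces in N, time in s.
With the tool pointing down it reaches from about 400 to 925 mm from the base axis. Payload 12.5 kg.
Tool frame: the origin (TCP) lies midway between the tips of the shut fingers; the grasp point (between the pads) lies env.grasp_offset behind it (env.grasp_offset is the distance from the TCP to the grasp point, in mm); x points along the fingers, y is the direction in which the jaws open and shut, and the axes are right-handed (so a half turn about x gives the same grasp; the last joint's range is limited). The gripper opens to 95 mm and grips with 3 to 60 N. Pads are 20 mm wide; open, the fingers measure 119 mm over their backs; the gripper's body (75 mm by 180 mm) begins 59 mm behind the grasp point.
Start: joints at [1.075, 0.491, 1.559, -0, 1.092, -0.106], TCP at [237.487, 578.141, 214.661] pointing down, gripper open.
Joint ranges: [-3.1, 3.1], [-0.84, 2.19], [0.05, 2.79], [-1.13, 4.28], [0.06, 2.93], [-2.69, 2.69]. Speed limits (rad/s): [2.22, 2.22, 2.79, 3.14, 3.14, 3.14].

## Interface

Orientations are given as [roll, pitch, yaw] about the fixed x, y, z axes, in that order (R = Rz(yaw) Ry(pitch) Rx(roll)).
In Python, from cell import env gives the robot as it stands.
- The arm moves only by the tool apply_moves, never from a script. Its arguments are lists of equal length, an entry for each row: "offset": the shift along the world's x, y, z in units of 25 mm (1.0 is 25 mm), a list of three; "yaw": the turn about the world's z in units of 6 degrees (1.0 is 6 degrees); "jaw": the closure, from -1 (fully open) to 1 (shut), so that 0 is half open. A call has 1 to 20 rows; each row is the pose to reach, as a shift and turn from the pose measured when the call began; what a row does not reach only later rows make up. A row lasts 1/8 s, in which the tool goes at most 62.5 mm and 10.7 degrees, less where a joint would pass 70% of its speed; a pose out of reach is approached as far as the arm can. A call with a gripper value outside its range is refused whole. The fingers move at their own pace and stop on an object; the grip force is fixed at half the most. Time passes only in rows, so rows that repeat a pose let the fingers close. It gives the time, the measured TCP pose, the force and the opening at its end, in the units of the state.
- env.state(): the state, without advancing time (a new reading comes with each control period).
- env.read_camera(name): name is "scene" or "top"; returns a dict with "frame" (420x560x3 uint8, red, green, blue), "fx", "fy", "cx", "cy" (pixels), "xyz" and "rotation" of the camera in the world. Camera axes: x right, y down, z forward; pixel columns grow to the right and rows downward; lengths in mm; the calibration is good to about 2 mm. A picture is of the moment at which its call begins. There is no depth.
- env.job_done(): hands the job in, once; it reports no verdict.
The state is a dict: "t": time; "joints": joint angles; "qvel": joint speeds; "tau": joint torques, N m; "eef_pos": TCP position; "tcp_rot": TCP orientation; "ft_force": force on the tool from outside, world axes, zero at the start; "moment": the same for the moment, N m; "opening": opening from 0.0 (shut) to 1.0 (fully open).
Only numpy, scipy, OpenCV 4.12 (cv2) and the standard library are available. Lean on these libraries where they do the work, as an engineer would, in place of code of your own. Each camera call takes 0.05 s, during which the arm holds its last target.

## Task

The storeroom's wireless thermometer display lies face down on the table. Turn the selector on its back until it clicks in at the green dot, fold its wire leg all the way out, and gently stand the display up on the table on that leg. Leave the other things on the table where they are.

Things in the scene. Friction and masses are not known exactly. Their poses are not given: they have to be found in the camera images.
- display: Wireless thermometer display lying face down: light grey shell in a dark rubber bumper, 137 x 66 x 20 mm, 0.3 to 0.4 kg, loose. Origin: middle of its length and width, in the face plane. Axes: x to its top end, y across, z out of its back (up as it lies); the screen looks along -z. It stands on its bottom end and leg, leaning back 19 degrees; without the leg it falls (the bottom is round).
- display_center (a point): Centre of the display, half-way up as it lies: 10 mm above the face plane. Axes as display. The lowest 34 mm of the unit (the chin, -x end) is only 13 mm thick.
- display_grip (a point): Where the display can be taken by its sides: on its centre line, 52 mm from the centre toward the top, 10 mm above the face. Sides are half-round there (radius 10 mm), 66 mm apart along y, widest at this height. Held lightly (4 to 5 N) it turns between the finger pads; at 30 N or more it is held stiffly. Axes as display.
- display_foot (a point): Centre of the rounded bottom end of the display: 63.5 mm from the centre away from the top, 6.5 mm above the face, rounding radius 6.5 mm, running along y. Axes as display.
- dial_grip (a point): Selector knob on the back: on its axis (3 mm from the display's centre toward the bottom), 37.5 mm above the face. Its black finger bar is 29 mm long, 11 mm thick, 26 to 46.5 mm above the face, over a 30 mm round skirt. Axes turn with the knob; the white pointer line on the bar points 1.05 rad from x toward y.
- dial (a joint): Knob angle (rad), growing clockwise as one looks at the back. Pointer at: 0 white dot, 0.70 yellow, 1.40 green, 2.10 red; the dots sit round the knob at +1.05, +0.35, -0.35, -1.05 rad about z from the display's x axis. A detent holds at each dot, pulls in from 0.25 rad either side and takes up to about 0.05 N m to leave.
- leg_bar (a point): Middle of the dark foot bar of the fold-out wire leg (a steel U round the knob): bar 8 mm thick, 62 mm long, parallel to the display's y. Folded, it lies over the chin, 58 mm from the centre toward the bottom, axis 29 mm above the face, with 5 mm of free space between it and the height of the back (20 mm).
- leg (a joint): Opening of the leg (rad): 0 folded, 0.62 fully out at its stop. The hinge lies across the back, 40 mm from the display's centre toward the top and 26.5 mm above the face; the bar swings up about it on a radius of 98 mm. It stays where it is left (friction 0.05 N m).
- marker: The blue-capped felt marker, 140 mm long, 14 mm thick, loose on the table near the work, to be left alone. Origin at the middle of its underside.
- cup: The steel cup, 65 mm wide, 66 mm high, loose on the table near the work, to be left alone. Origin at the middle of its underside.
- scraper: The beige scraper, 115 x 56 x 9 mm, loose on the table near the work, to be left alone. Origin at the middle of its underside.
- brown_bottle: The blue-capped brown bottle, 68 mm wide, 118 mm high, loose on the table near the work, to be left alone. Origin at the middle of its underside.

How it is judged (in metres and radians):
At the end, for the whole second after the job is handed in: Dial 1.28 to 1.52 rad (green), leg over 0.57 rad, display at rest on its bottom end (display_foot under 11 mm high) and leg_bar (under 8 mm), leaning back 0.22 to 0.45 rad; other things within 30 mm of their start, cup and bottle upright (value of joint dial between 1.28 and 1.52 rad and value of joint leg above 0.57 rad and angle between display_center's own x axis and vertical between 0.22 and 0.45 rad and angle between display_center's own z axis and vertical above 1.78 rad and height (world z) of leg_bar below 0.008 m and height (world z) of display_foot below 0.011 m and velocity of joint leg below 0.1 rad/s and distance of each of marker, cup, scraper, brown_bottle from where it was at the start of the episode below 0.03 m and angle between each of cup, brown_bottle's own z axis and vertical below 0.2 rad and linear speed of display below 0.02 m/s); the robot touches nothing.
It fails at once if the display is dropped, flung or toppled (faster than 0.7 m/s) (linear speed of display above 0.7 m/s).
It fails at once if one of the things around it is pushed more than 40 mm away (distance of any of marker, cup, scraper, brown_bottle from where it was at the start of the episode above 0.04 m).
It also fails if it takes over 72 s, if anything falls off the work surface, if the arm or the gripper's body presses on something with over 40 N, if the wrist force passes 120 N, or if a joint passes its speed limit or range.

## Working session

There is one attempt and no reset: what is moved stays moved. The work goes in short steps, Python scripts to look and compute and a tool call to move; the robot and the scene stay as the last step left them, time stands still between calls to the robot, and variables do not carry over. Pictures are saved under pics/ and viewed, and the job is handed in when it is done.

Besides the shell and the picture viewer there is one more tool, called after "Request:" by a JSON object that holds its "api" and its "payload", one argument or row to a line. apply_moves: Moves the arm, as the interface text tells. Its arguments: {"type":"object","properties":{"offset":{"type":"array"},"yaw":{"type":"array"},"jaw":{"type":"array"}},"required":["offset","yaw","jaw"]}

```bash
ls; mkdir -p pics; cat > h.py <<'E'
import numpy as np, cv2
from cell import env
def snap(n,tag):
    c=env.read_camera(n); cv2.imwrite(f'pics/{tag}.png',cv2.cvtColor(c['frame'],cv2.COLOR_RGB2BGR)); return c
def ray(c,u,v,z):
    R=np.array(c['rotation']);p=np.array(c['xyz'])
    d=R@np.array([(u-c['cx'])/c['fx'],(v-c['cy'])/c['fy'],1.]); return p+d*(z-p[2])/d[2]
def proj(c,P):
    R=np.array(c['rotation']);q=R.T@(np.array(P)-np.array(c['xyz'])); return c['fx']*q[0]/q[2]+c['cx'],c['fy']*q[1]/q[2]+c['cy']
E
python3 - <<'E'
from h import *
for n in('top','scene'):
    c=snap(n,n+'0');print(n,c['fx'],c['cx'],c['cy'],c['xyz'],np.round(c['rotation'],3))
print(env.state(),env.grasp_offset)
E
```

```text
pics
top 529.6263418889022 269.5416067386697 216.6987735654648 [395.97077783 238.67895576 937.73822711] [-2.984  0.004 -1.553]
scene 455.4523322085239 276.03809411155316 213.30579513523656 [  -9.23851223 -240.30218596  705.87007382] [-2.317  0.004 -0.895]
{'t': 0.1, 'joints': array([ 1.07541690e+00,  4.91491332e-01,  1.55942756e+00, -1.68080694e-05,
        1.09170175e+00, -1.05620538e-01]), 'qvel': array([ 0.00033046, -0.00222482, -0.00022749, -0.00166399,  0.00022703,
        0.0008201 ]), 'tau': array([ 2.75500061e-03, -6.13624191e+01, -2.58605003e+01,  6.93919533e-02,
        4.70674038e-02, -1.16672504e-04]), 'eef_pos': array([237.36054767, 577.91952096, 214.11167487]), 'tcp_rot': array([-1.66191608,  1.56976823, -2.05166722]), 'ft_force': array([-0.17694551, -0.9424277 ,  0.57568964]), 'moment': array([-0.03703801,  0.02577492,  0.01631613]), 'opening': 1.0007933623066} 18.8
```

View pics/top0.png

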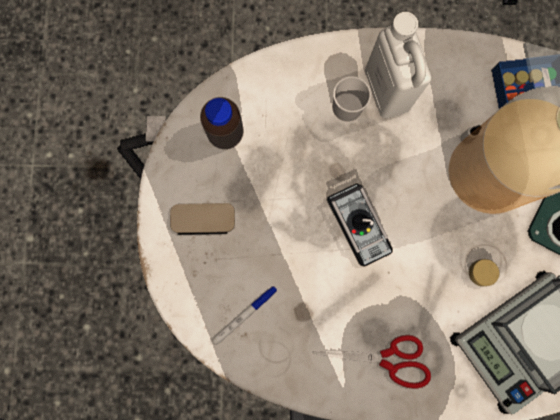

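View pics/scene0.png

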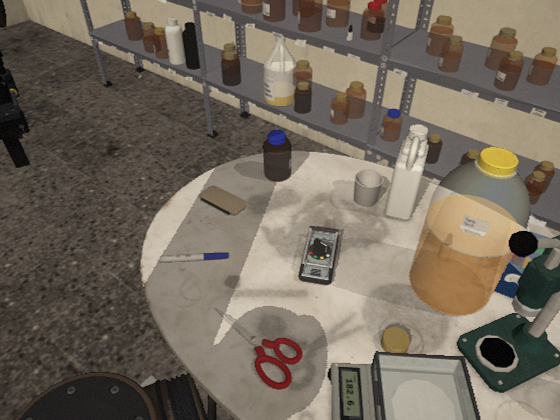

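```bash
cat > h.py <<'E'
import numpy as np, cv2
from scipy.spatial.transform import Rotation as Ro
from cell import env
def snap(n,tag):
    c=env.read_camera(n); cv2.imwrite(f'pics/{tag}.png',cv2.cvtColor(c['frame'],cv2.COLOR_RGB2BGR))
    c['R']=Ro.from_euler('xyz',c['rotation']).as_matrix(); return c
def crop(c,tag,x0,x1,y0,y1,k=6):
    f=cv2.cvtColor(c['frame'],cv2.COLOR_RGB2BGR)[y0:y1,x0:x1]; cv2.imwrite(f'pics/{tag}.png',cv2.resize(f,None,fx=k,fy=k,interpolation=cv2.INTER_CUBIC))
def ray(c,u,v,z):
    p=np.array(c['xyz'])
    d=c['R']@np.array([(u-c['cx'])/c['fx'],(v-c['cy'])/c['fy'],1.]); return p+d*(z-p[2])/d[2]
def proj(c,P):
    q=c['R'].T@(np.array(P)-np.array(c['xyz'])); return np.array([c['fx']*q[0]/q[2]+c['cx'],c['fy']*q[1]/q[2]+c['cy']])
E
python3 - <<'E'
from h import *
c=snap('top','top1'); crop(c,'top1c',310,410,160,275,5)
print(ray(c,360,225,0).round(),ray(c,460,225,0).round(),ray(c,360,125,0).round())
c=snap('scene','scene1'); crop(c,'scene1c',285,355,215,295,7)
print(ray(c,320,255,0).round())
E
```

```text
[532.  83.   0.] [536. -95.   0.] [718.  82.   0.]
[542.  88.   0.]
```

View pics/top1c.png

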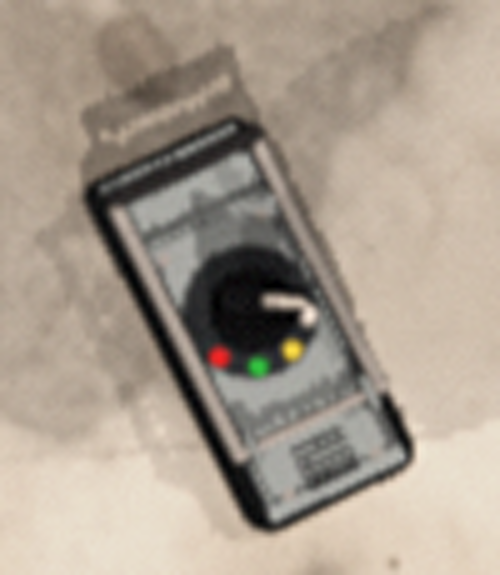

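View pics/scene1c.png

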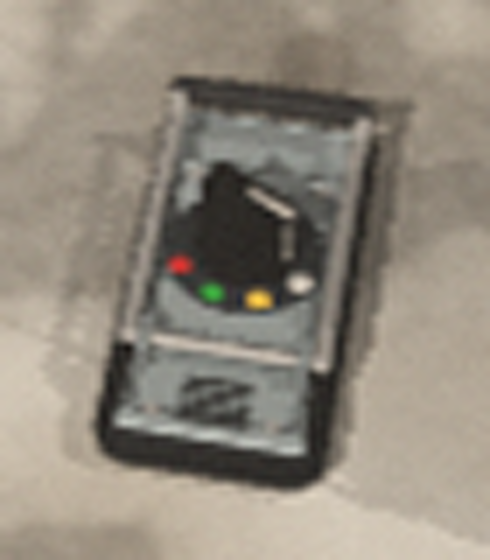

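```bash
cat > dots.py <<'E'
from h import *
from scipy.optimize import least_squares
def dots(c,box):
    x0,x1,y0,y1=box
    k=6
    f=cv2.resize(c['frame'][y0:y1,x0:x1],None,fx=k,fy=k,interpolation=cv2.INTER_CUBIC)
    h=cv2.cvtColor(f,cv2.COLOR_RGB2HSV);o={}
    for n,l,u in(('r',(0,150,100),(8,255,255)),('y',(15,130,120),(30,255,255)),('g',(45,120,70),(80,255,255))):
        m=cv2.inRange(h,l,u)
        N,_,s,ce=cv2.connectedComponentsWithStats(m)
        if N<2: continue
        i=1+np.argmax(s[1:,4]); o[n]=((ce[i]+.5)/k-.5+[x0,y0],s[i,4]/k/k)
    return o
ANG={'w':1.05,'y':.35,'g':-.35,'r':-1.05}
def fit(ct,cs,bt,bs):
    obs=[(c,n,p) for c,b in((ct,bt),(cs,bs)) for n,(p,a) in dots(c,b).items()]
    for c,n,p in obs: print(n,p.round(1))
    def res(q):
        cx,cy,yaw,r,z=q
        return np.concatenate([proj(c,[cx+r*np.cos(yaw+ANG[n]),cy+r*np.sin(yaw+ANG[n]),z])-p for c,n,p in obs])
    s=least_squares(res,[535,85,-2.7,17,24]);print('axis/yaw/r/z',s.x.round(3),'res',s.fun.round(2));return s.x
E
python3 - <<'E'
from dots import *
ct=snap('top','t2');cs=snap('scene','s2')
q=fit(ct,cs,(325,400,180,270),(295,345,220,290))
x,y,yaw=q[:3]
u=np.array([np.cos(yaw),np.sin(yaw)]);v=np.array([-u[1],u[0]])
ctr=np.array([x,y])+3*u
print('ctr',ctr,'u',u)
# overlay
for c,b,n in((ct,(310,160),'ov_t'),(cs,(285,215),'ov_s')):
    f=cv2.cvtColor(c['frame'],cv2.COLOR_RGB2BGR)[b[1]:b[1]+115,b[0]:b[0]+100]
    f=cv2.resize(f,None,fx=5,fy=5,interpolation=cv2.INTER_CUBIC)
    def pt(a,bb,z,col):
        p=proj(c,[*(ctr+a*u+bb*v),z]);p=((p-b+.5)*5-.5).astype(int);cv2.circle(f,tuple(int(i) for i in p),3,col,-1)
    for a in(68.5,-68.5):
        for bb in(33,-33): pt(a,bb,10,(0,0,255))
    for bb in(-31,0,31): pt(-58,bb,29,(255,0,255)); pt(40,bb,26.5,(0,255,255))
    pt(-3,0,46.5,(0,255,0))
    cv2.imwrite(f'pics/{n}.png',f)
E
```

```text
r [353.5 230.8]
y [368.  229.5]
g [361.2 232.7]
r [310.4 252.3]
y [321.5 257.4]
g [314.8 256.3]
axis/yaw/r/z [535.386  86.993  -2.68   19.708  21.419] res [ 0.16 -0.12  0.13 -0.14  0.01 -0.04 -0.18  0.06 -0.15  0.05 -0.14  0.01]
ctr [532.69970014  85.65695757] u [-0.89542059 -0.44522126]
```

View pics/ov_t.png

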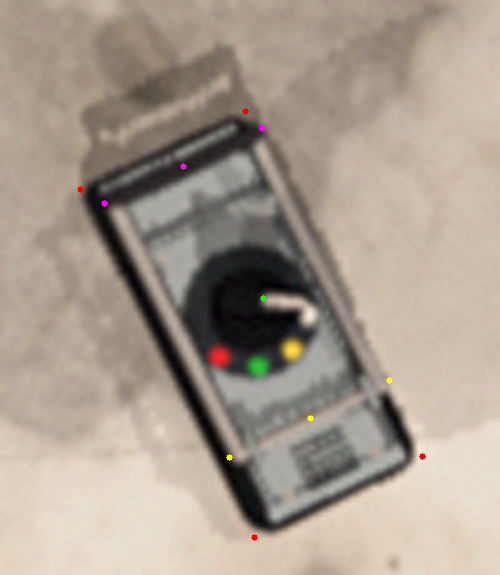

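View pics/ov_s.png

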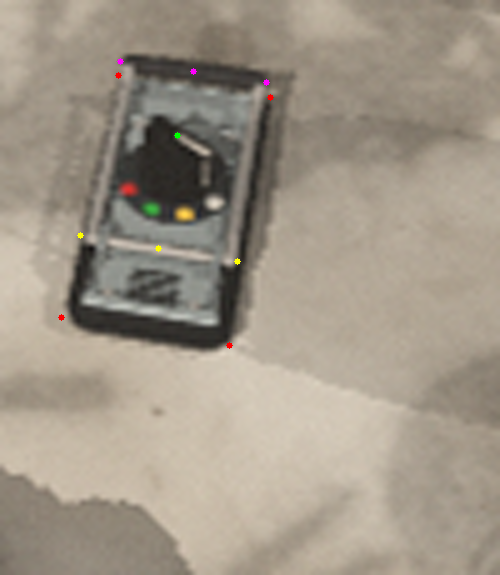

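```bash
python3 - <<'E'
from h import *
s=env.state();R=Ro.from_euler('xyz',s['tcp_rot']).as_matrix();print(R.round(3),np.arctan2(R[1,1],R[0,1]),s['eef_pos'])
E
```

```text
[[-0.     0.38   0.925]
 [-0.     0.925 -0.38 ]
 [-1.    -0.    -0.   ]] 1.1809974117730455 [237.45707292 578.06171503 214.45027721]
```

Request:
{"api": "apply_moves", "payload": {
  "offset": [
    [1.2,-2,0],
    [3.2,-4,0],
    [4.2,-6,0],
    [5.2,-8,0],
    [6.2,-10,0],
    [7.2,-12,0],
    [8.3,-14,0],
    [9.5,-16,-0.5],
    [10.7,-18,-1],
    [11.5,-19,-2],
    [11.92,-19.64,-3],
    [11.92,-19.64,-4],
    [11.92,-19.64,-4.58],
    [11.92,-19.64,-4.58],
    [11.92,-19.64,-4.58],
    [11.92,-19.64,-4.58]
  ],
  "yaw": [-1,-2,-3,-4,-5,-6,-7,-8,-9,-10,-11,-11.85,-11.85,-11.85,-11.85,-11.85],
  "jaw": [0.33,0.33,0.33,0.33,0.33,0.33,0.33,0.33,0.33,0.33,0.33,0.33,0.33,0.33,0.33,0.33]
}}

```text
t: 2.3
eef_pos: [535.8, 87.3, 100.9]
tcp_rot: [1.731, 1.57, 0.101]
ft_force: [0.6, 0.3, -0.6]
opening: 0.337
```

```bash
python3 - <<'E'
from h import *
c=snap('top','t3'); crop(c,'t3c',290,430,150,280,5)
c=snap('scene','s3'); crop(c,'s3c',240,400,130,300,4)
s=env.state();R=Ro.from_euler('xyz',s['tcp_rot']).as_matrix();print(np.arctan2(R[1,1],R[0,1]),s['joints'])
E
```

```text
-0.05937856315674703 [3.96292342e-02 5.23087865e-01 1.87840882e+00 6.73274754e-05
 7.39254257e-01 9.89580099e-02]
```

View pics/s3c.png

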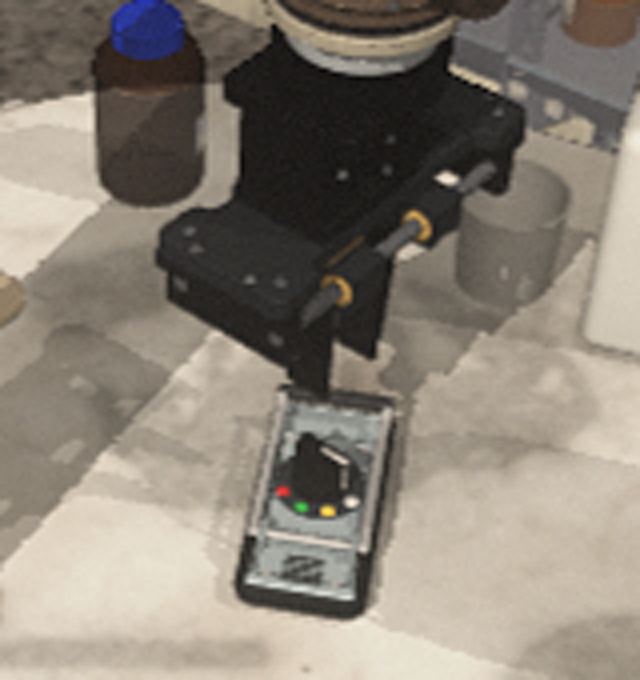

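The scene crop shows the half-closed fingers hovering over the knob, with the dots and display untouched and the cup clear of the body. Next I descend and grip the finger bar.

Request:
{"api": "apply_moves", "payload": {
  "offset": [
    [0,0,-0.7],
    [0,0,-1.4],
    [0,0,-2.1],
    [0,0,-2.6],
    [0,0,-2.84],
    [0,0,-2.84],
    [0,0,-2.84],
    [0,0,-2.84],
    [0,0,-2.84],
    [0,0,-2.84],
    [0,0,-2.84],
    [0,0,-2.84]
  ],
  "yaw": [0,0,0,0,0,0,0,0,0,0,0,0],
  "jaw": [0.33,0.33,0.33,0.33,0.33,0.33,0.5,0.7,1,1,1,1]
}}

```text
t: 3.9
eef_pos: [535.4, 87.2, 29.9]
tcp_rot: [1.81, 1.57, 0.18]
ft_force: [-3.6, -0.4, 5.8]
opening: 0.116
```

Request:
{"api": "apply_moves", "payload": {
  "offset": [
    [0,0,-0.03],
    [0,0,-0.06],
    [0,0,-0.06],
    [0,0,-0.06],
    [0,0,-0.06],
    [0,0,-0.06],
    [0,0,-0.06],
    [0,0,-0.06],
    [0,0,-0.06],
    [0,0,-0.06],
    [0,0,-0.06],
    [0,0,-0.06],
    [0,0,-0.06],
    [0,0,-0.06],
    [0,0,-0.06],
    [0,0,-0.06],
    [0,0,-0.06],
    [0,0,-0.06]
  ],
  "yaw": [0,0,-1,-2,-3,-4,-5,-6,-7,-8,-9,-10,-11,-12,-13,-13.4,-13.4,-13.4],
  "jaw": [1,1,1,1,1,1,1,1,1,1,1,1,1,1,1,1,1,1]
}}

```text
t: 6.15
eef_pos: [535.8, 86.9, 29.7]
tcp_rot: [2.644, 1.569, -0.389]
ft_force: [-4.7, -4.2, 18.8]
opening: 0.115
```

```bash
python3 - <<'E'
from h import *
c=snap('top','t4'); 
c=snap('scene','s4'); crop(c,'s4c',240,400,130,300,4)
s=env.state();R=Ro.from_euler('xyz',s['tcp_rot']).as_matrix();print(np.arctan2(R[1,1],R[0,1]),s['joints'],s['ft_force'],s['moment'])
E
```

```text
-1.4624189441352573 [ 3.94162505e-02  6.36165938e-01  1.92389247e+00 -1.45307071e-03
  5.79750362e-01  1.50304933e+00] [-4.38329066 -3.49908545 19.16159572] [-0.89166816  1.13559753  0.01452171]
```

View pics/s4c.png

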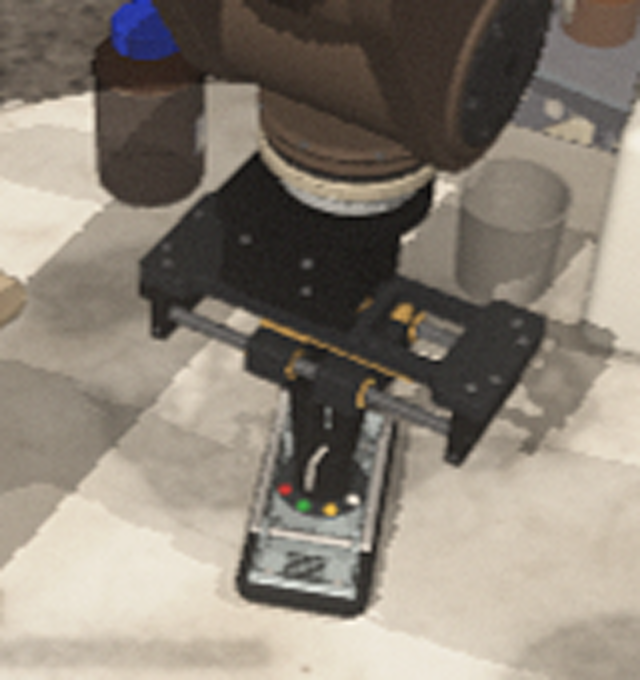

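The scene crop shows the pointer at the green dot (about 305,505 in the crop) and the display unturned. I release, rise and re-measure.

Request:
{"api": "apply_moves", "payload": {
  "offset": [
    [0,0,0.06],
    [0,0,0.06],
    [0,0,0.06],
    [0,0,0.06],
    [0,0,1],
    [0,0,2],
    [0,0,3],
    [-2,0,5],
    [-4,0,6],
    [-4,0,6],
    [-4,0,6]
  ],
  "yaw": [0,0,0,0,0,0,0,0,0,0,0],
  "jaw": [1,0.7,0.33,0.33,0.33,0.33,0.33,0.33,0.33,0.33,0.33]
}}

```text
t: 7.62
eef_pos: [436.5, 86.9, 179.9]
tcp_rot: [2.821, 1.568, -0.213]
ft_force: [0.5, 0.9, -0.2]
opening: 0.336
```

```bash
python3 - <<'E'
from dots import *
ct=snap('top','t5');cs=snap('scene','s5');crop(cs,'s5c',240,400,130,300,4);crop(ct,'t5c',310,410,160,275,5)
s=env.state();R=Ro.from_euler('xyz',s['tcp_rot']).as_matrix();print(s['eef_pos'],np.arctan2(R[1,1],R[0,1]))
q=fit(ct,cs,(325,400,180,270),(295,345,220,290))
E
```

```text
[436.64050214  86.83238327 179.11405222] -1.462572175392468
r [353.7 229.4]
g [360.6 231.3]
r [311.1 251.7]
y [322.3 256.8]
g [315.6 255.8]
axis/yaw/r/z [538.215  87.181  -2.672  19.78   20.615] res [-0.16 -0.17  0.52 -0.19 -0.15  0.14 -0.25 -0.01 -0.19  0.01]
```

View pics/s5c.png

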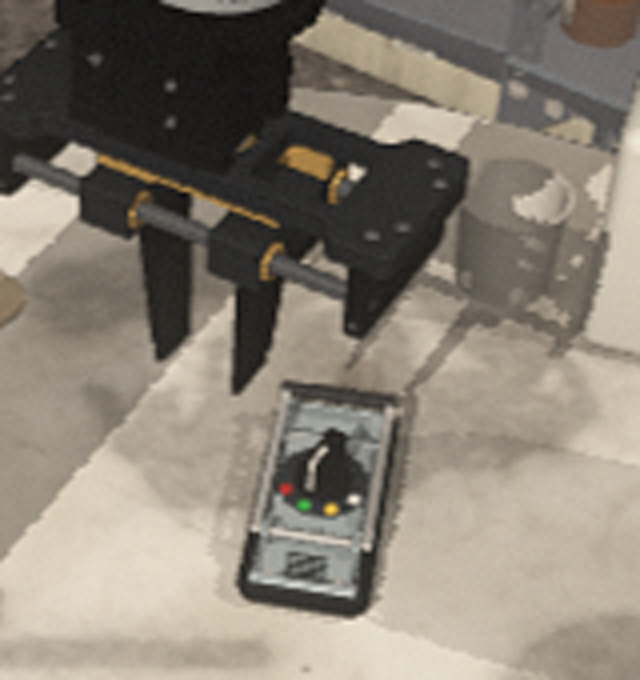

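View pics/t5c.png

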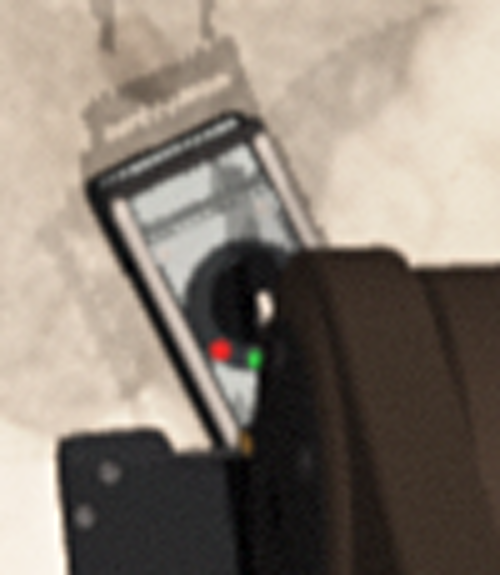

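The pointer sits at green (top crop: green dot at 255,358, red at 220,350), and the display has shifted about 2 mm in +x. Next I straddle the leg bar near (587,112).

Request:
{"api": "apply_moves", "payload": {
  "offset": [
    [1,0.2,0],
    [2,0.4,0],
    [3,0.6,0],
    [4,0.8,0],
    [5,1,0],
    [6,1,0],
    [6,1,0],
    [6,1,-0.5],
    [6,1,-1],
    [6,1,-2],
    [6,1,-3],
    [6,1,-4],
    [6,1,-4],
    [6,1,-4],
    [6,1,-4],
    [6,1,-4]
  ],
  "yaw": [1.5,3,4.5,6,7.5,9,10.5,12,13.5,15,16.5,18,18.4,18.4,18.4,18.4],
  "jaw": [0.58,0.58,0.58,0.58,0.58,0.58,0.58,0.58,0.58,0.58,0.58,0.58,0.58,0.58,0.58,0.58]
}}

```text
t: 9.72
eef_pos: [586.8, 111.8, 79.1]
tcp_rot: [2.362, 1.569, 1.255]
ft_force: [0.7, -0.3, 0.0]
opening: 0.209
```

```bash
python3 - <<'E'
from dots import *
cs=snap('scene','s6');crop(cs,'s6c',260,400,150,300,4)
s=env.state();R=Ro.from_euler('xyz',s['tcp_rot']).as_matrix();print(s['eef_pos'],np.arctan2(R[1,1],R[0,1]),s['joints'])
print(proj(cs,s['eef_pos']))
d=dots(cs,(295,345,220,290));print({k:v[0].round(1) for k,v in d.items()})
E
```

```text
[586.77870556 111.81509582  79.20637134] 0.4637904817163161 [ 0.0771177   0.61449164  1.75717136  0.00199137  0.7692436  -0.38810357]
[325.38255922 210.78185065]
{'r': array([311.1, 251.7]), 'y': array([322.3, 256.8]), 'g': array([315.5, 255.8])}
```

View pics/s6c.png

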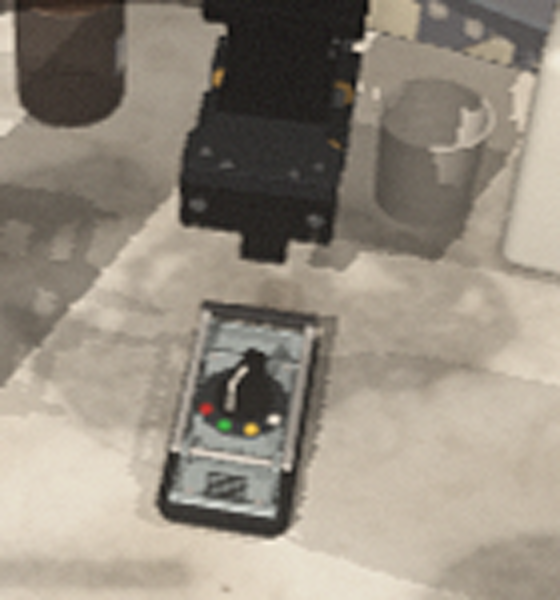

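Request:
{"api": "apply_moves", "payload": {
  "offset": [
    [0,0,-0.6],
    [0,0,-1.2],
    [0,0,-1.7],
    [0,0,-2.1],
    [0,0,-2.4],
    [0,0,-2.4],
    [0,0,-2.4]
  ],
  "yaw": [0,0,0,0,0,0,0],
  "jaw": [0.58,0.58,0.58,0.58,0.58,0.58,0.58]
}}

```text
t: 10.65
eef_pos: [587.0, 111.9, 19.5]
tcp_rot: [2.064, 1.569, 0.957]
ft_force: [0.5, -0.6, -0.1]
opening: 0.213
```

```bash
python3 - <<'E'
from dots import *
cs=snap('scene','s7');crop(cs,'s7c',280,370,200,300,6)
s=env.state();print(s['ft_force'],s['eef_pos'])
d=dots(cs,(295,345,220,290));print({k:v[0].round(1) for k,v in d.items()})
E
```

```text
[ 0.01827947 -0.19790009  0.03067316] [587.01942029 111.83136967  19.61000834]
{'r': array([311.1, 251.7]), 'y': array([322.3, 256.8]), 'g': array([315.6, 255.8])}
```

View pics/s7c.png

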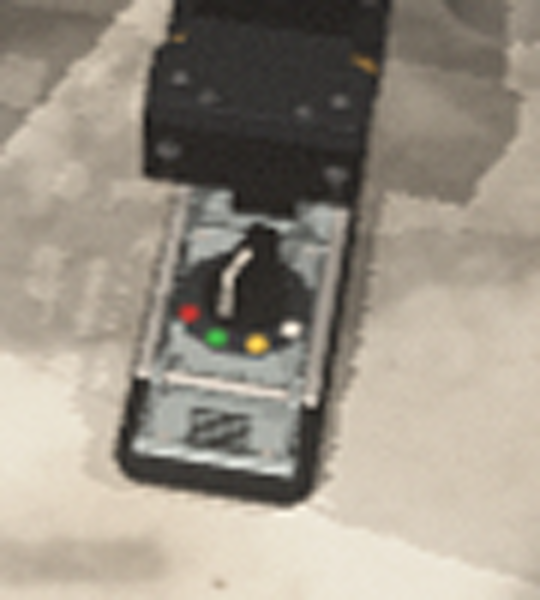

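The scene crop shows the fingers over the bar with no contact force. Close.

Request:
{"api": "apply_moves", "payload": {
  "offset": [
    [0,0,0],
    [0,0,0],
    [0,0,0],
    [0,0,0],
    [0,0,0],
    [0,0,0]
  ],
  "yaw": [0,0,0,0,0,0],
  "jaw": [0.7,0.8,0.9,1,1,1]
}}

```text
t: 11.45
eef_pos: [586.6, 111.7, 19.7]
tcp_rot: [2.386, 1.569, 1.279]
ft_force: [-4.8, -1.7, 5.9]
opening: 0.075
```

Request:
{"api": "apply_moves", "payload": {
  "offset": [
    [-0.01,0,0.2],
    [-0.026,-0.013,0.39],
    [-0.05,-0.025,0.58],
    [-0.088,-0.044,0.776],
    [-0.13,-0.065,0.96],
    [-0.183,-0.091,1.15],
    [-0.245,-0.12,1.34],
    [-0.311,-0.156,1.52],
    [-0.39,-0.195,1.7],
    [-0.472,-0.237,1.87],
    [-0.58,-0.29,2.07],
    [-0.705,-0.353,2.26],
    [-0.72,-0.36,2.28],
    [-0.72,-0.36,2.28]
  ],
  "yaw": [0,0,0,0,0,0,0,0,0,0,0,0,0,0],
  "jaw": [1,1,1,1,1,1,1,1,1,1,1,1,1,1]
}}

```text
t: 13.2
eef_pos: [568.6, 102.7, 76.7]
tcp_rot: [2.389, 1.569, 1.282]
ft_force: [-1.1, -0.3, -1.5]
opening: 0.077
```

```bash
python3 - <<'E'
from dots import *
cs=snap('scene','s8');crop(cs,'s8c',260,400,170,310,5)
ct=snap('top','t8')
s=env.state();print(s['ft_force'],s['eef_pos'],s['opening'])
d=dots(cs,(295,345,220,290));print({k:v[0].round(1) for k,v in d.items()})
E
```

```text
[-0.5297899  -0.74447596 -2.28102186] [568.57917792 102.73377977  76.59998951] 0.07346315872708152
{'r': array([310.7, 252. ]), 'y': array([322.1, 256.4]), 'g': array([315.2, 255.4])}
```

View pics/s8c.png

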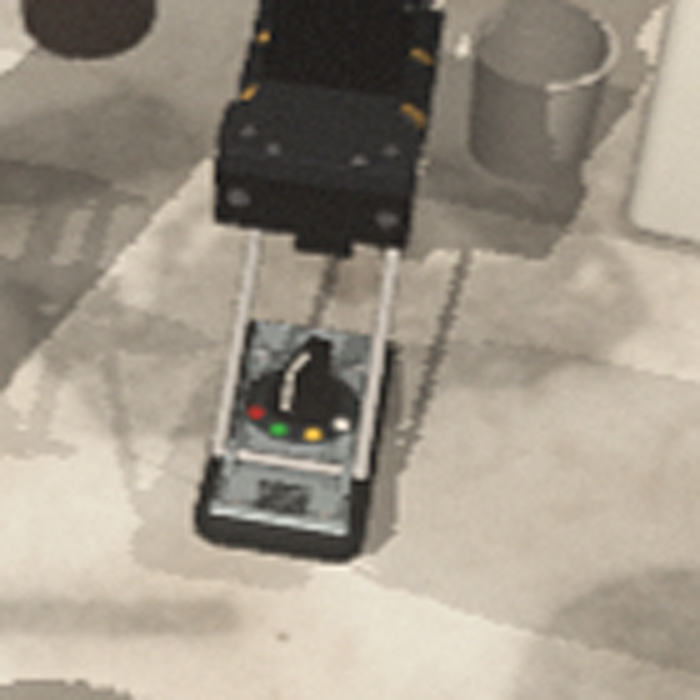

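Request:
{"api": "apply_moves", "payload": {
  "offset": [
    [-0.03,-0.015,0.04],
    [-0.05,-0.025,0.07],
    [-0.05,-0.025,0.07]
  ],
  "yaw": [0,0,0],
  "jaw": [1,1,1]
}}

```text
t: 13.68
eef_pos: [567.3, 102.1, 78.3]
tcp_rot: [2.612, 1.57, 1.505]
ft_force: [-1.2, -0.9, -1.5]
opening: 0.079
```

```bash
python3 - <<'E'
from dots import *
cs=snap('scene','s9');crop(cs,'s9c',260,400,170,310,5)
s=env.state();print(s['ft_force'],s['eef_pos'],s['opening'])
d=dots(cs,(295,345,220,290));print({k:v[0].round(1) for k,v in d.items()})
E
```

```text
[ 0.05974485 -0.40223555 -1.1576569 ] [567.2841697  102.10902212  78.36607121] 0.07432716081608708
{'r': array([310.6, 252.1]), 'y': array([322. , 256.5]), 'g': array([315.2, 255.6])}
```

Request:
{"api": "apply_moves", "payload": {
  "offset": [
    [0,0,0],
    [0,0,0],
    [0,0,0],
    [0,0,1],
    [0,0,2],
    [0,0,3],
    [-0.5,-0.2,4],
    [-1.5,-0.7,4],
    [-2.5,-1.2,4],
    [-4,-2,4],
    [-5.5,-2.7,4],
    [-6.5,-3.2,4],
    [-6.5,-3.2,4],
    [-6.5,-3.2,4],
    [-6.5,-3.2,4],
    [-6.5,-3.2,4]
  ],
  "yaw": [0,0,0,0,0,0,-1,-2.5,-4,-5.5,-7,-9,-11,-13,-15,-15],
  "jaw": [0.8,0.6,0.55,0.55,0.5,0.2,0,-0.3,-0.6,-0.9,-1,-1,-1,-1,-1,-1]
}}

```text
t: 15.72
eef_pos: [404.9, 22.1, 178.6]
tcp_rot: [2.597, 1.569, -0.085]
ft_force: [0.9, -0.3, -0.1]
opening: 0.998
```

```bash
python3 - <<'E'
from dots import *
cs=snap('scene','s10');crop(cs,'s10c',260,400,170,310,5)
ct=snap('top','t10');crop(ct,'t10c',310,410,160,275,5)
s=env.state();R=Ro.from_euler('xyz',s['tcp_rot']).as_matrix();print(s['eef_pos'],np.arctan2(R[1,1],R[0,1]),s['joints'])
for c,b in((ct,(325,400,180,270)),(cs,(295,345,220,290))):
  d=dots(c,b);print({k:v[0].round(1) for k,v in d.items()})
E
```

```text
[404.84838668  22.09173862 178.51268959] -1.107930830958671 [-1.08789571e-01  2.32032407e-01  2.11005730e+00  9.04135267e-05
  7.97771562e-01  9.99077522e-01]
{'r': array([354.5, 230.3]), 'y': array([368.6, 229.1]), 'g': array([361.8, 232.3])}
{'r': array([311. , 252.3]), 'y': array([322.2, 257.4]), 'g': array([315.5, 256.4])}
```

View pics/s10c.png

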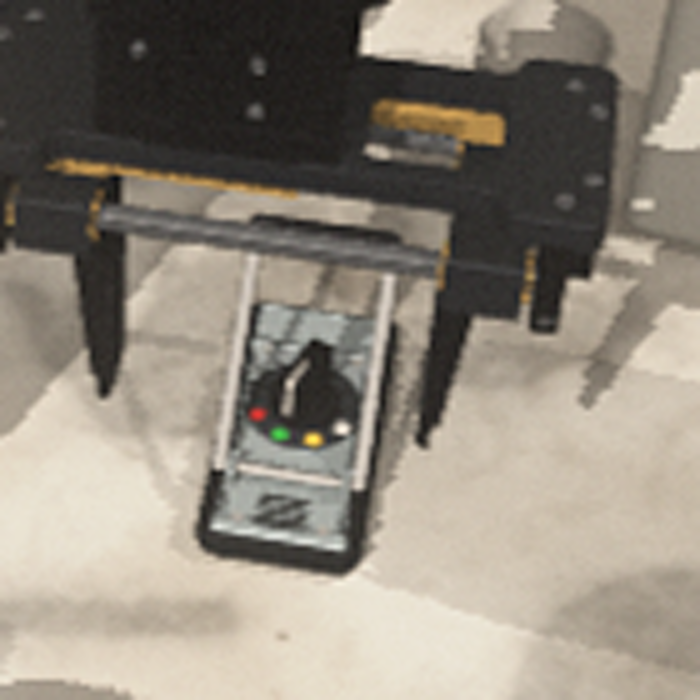

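View pics/t10c.png

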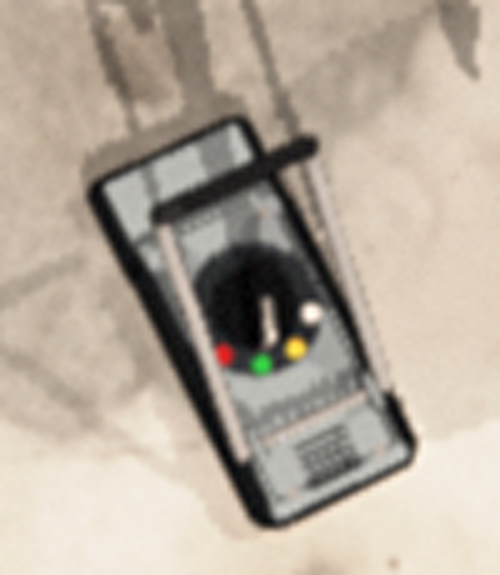

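```bash
python3 - <<'E'
from dots import *
ct=snap('top','t11');cs=snap('scene','s11')
q=fit(ct,cs,(325,400,180,270),(295,345,220,290))
u=np.array([np.cos(q[2]),np.sin(q[2])]);ctr=q[:2]+3*u
b=least_squares(lambda P:np.concatenate([proj(ct,P)-[357.4,196.4],proj(cs,P)-[325,215.6]]),[570,100,80])
d=(b.x[:2]-ctr)
print('ctr',ctr,'u',u,'bar',b.x,b.fun,'along',d@u,'across',d@[-u[1],u[0]],'grip',ctr+52*u,ctr+57*u)
print('leg',np.arctan2(b.x[2]-26.5,40-d@u)-.0255)
E
```

```text
r [354.4 230.2]
y [368.6 229.1]
g [361.8 232.3]
r [311.  252.3]
y [322.2 257.4]
g [315.5 256.4]
axis/yaw/r/z [536.077  85.656  -2.689  19.572  21.502] res [-0.01 -0.02  0.17 -0.12  0.07 -0.1  -0.01  0.08 -0.22  0.03 -0.15 -0.01]
ctr [533.37880515  84.34423681] u [-0.89941522 -0.43709525] bar [567.45557432 100.9877134   85.94506689] [ 0.20188563 -0.19936559 -0.33609747  0.08709028] along -37.923949494235146 across -0.07460219570040623 grip [486.60921362  61.61528372] [482.11213751  59.42980747]
leg 0.6261808559563092
```

Leg bar triangulates to 38 mm below centre and 86 mm high, so the leg is at about 0.62 rad, on the stop. Next I straddle the display's sides.

Request:
{"api": "apply_moves", "payload": {
  "offset": [
    [1,0.5,0],
    [2.2,1.1,0],
    [3.2,1.54,-0.5],
    [3.2,1.54,-2],
    [3.2,1.54,-3.5],
    [3.2,1.54,-5],
    [3.2,1.54,-6],
    [3.2,1.54,-6.6],
    [3.2,1.54,-6.9],
    [3.2,1.54,-7],
    [3.2,1.54,-7],
    [3.2,1.54,-7]
  ],
  "yaw": [-0.1,-0.1,-0.1,-0.1,-0.1,-0.1,-0.1,-0.1,-0.1,-0.1,-0.1,-0.1],
  "jaw": [-1,-1,-1,-1,-1,-1,-1,-1,-1,-1,-1,-1]
}}

```text
t: 17.42
eef_pos: [485.1, 60.6, 4.0]
tcp_rot: [2.623, 1.568, -0.063]
ft_force: [0.1, -0.3, -0.0]
opening: 1.004
```

```bash
python3 - <<'E'
from dots import *
cs=snap('scene','s12');crop(cs,'s12c',240,400,170,310,5)
s=env.state();R=Ro.from_euler('xyz',s['tcp_rot']).as_matrix();print(s['eef_pos'],np.arctan2(R[1,1],R[0,1]),s['ft_force'],s['moment'],s['joints'])
E
```

```text
[485.08647704  60.61443075   3.97057982] -1.115081809325066 [ 0.13389985 -0.40446469 -0.18219557] [-0.03798539  0.14842996  0.03837793] [-1.08253129e-02  6.40711164e-01  2.06886485e+00 -3.35759120e-04
  4.29492806e-01  1.10456020e+00]
```

View pics/s12c.png

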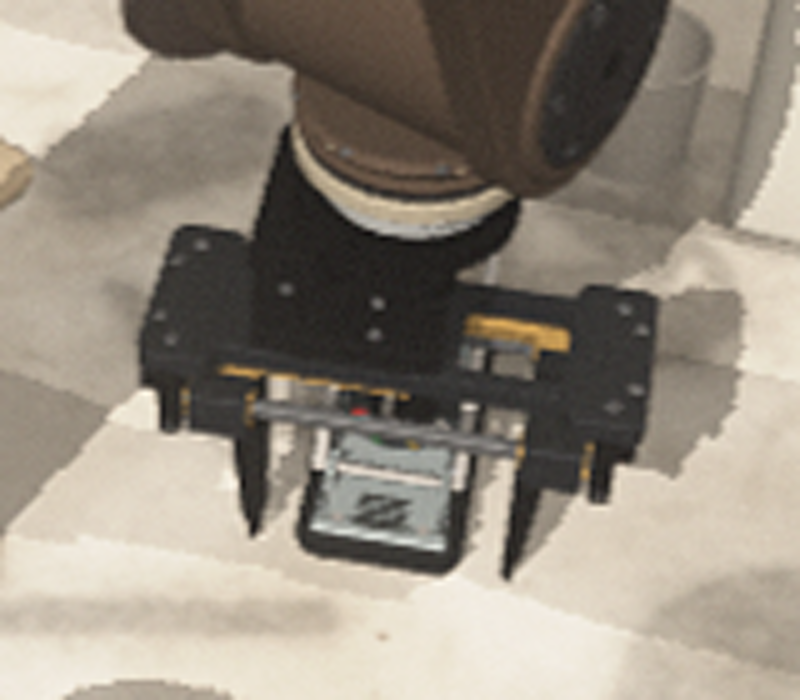

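The display sits between the open fingers, which are clear on both sides with no contact force. I close just past contact to find how the grip responds.

Request:
{"api": "apply_moves", "payload": {
  "offset": [
    [0,0,0],
    [0,0,0],
    [0,0,0],
    [0,0,0],
    [0,0,0],
    [0,0,0]
  ],
  "yaw": [0,0,0,0,0,0],
  "jaw": [-0.8,-0.6,-0.45,-0.4,-0.38,-0.38]
}}

```text
t: 18.23
eef_pos: [485.0, 60.7, 4.0]
tcp_rot: [2.628, 1.569, -0.058]
ft_force: [-1.9, 1.3, 0.3]
opening: 0.692
```

Request:
{"api": "apply_moves", "payload": {
  "offset": [
    [0,0,0.1],
    [0.01,0,0.2],
    [0.02,0.01,0.35],
    [0.03,0.015,0.5],
    [0.03,0.015,0.5]
  ],
  "yaw": [0,0,0,0,0],
  "jaw": [-0.38,-0.38,-0.38,-0.38,-0.38]
}}

```text
t: 18.85
eef_pos: [485.8, 61.1, 16.8]
tcp_rot: [2.633, 1.568, -0.052]
ft_force: [0.2, 0.4, -2.9]
opening: 0.692
```

```bash
python3 - <<'E'
from dots import *
cs=snap('scene','s13');crop(cs,'s13c',240,400,170,310,5)
ct=snap('top','t13');crop(ct,'t13c',310,410,160,275,5)
s=env.state();print(s['eef_pos'],s['ft_force'],s['moment'],s['opening'])
E
```

```text
[485.70684106  61.06040006  16.50877587] [ 0.00997779  1.39744051 -2.08381458] [-0.05563594  0.12458569  0.03309884] 0.6924208264231276
```

View pics/s13c.png

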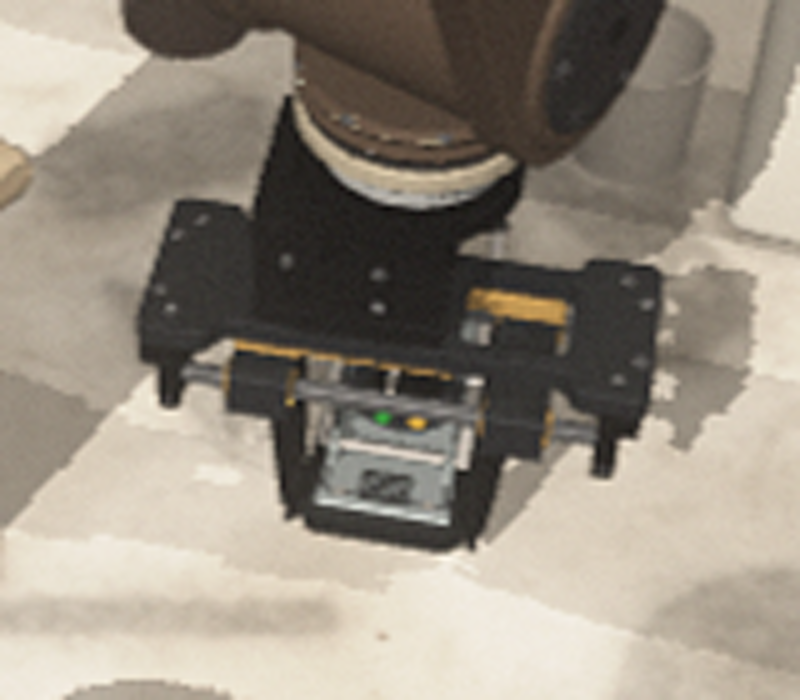

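View pics/t13c.png

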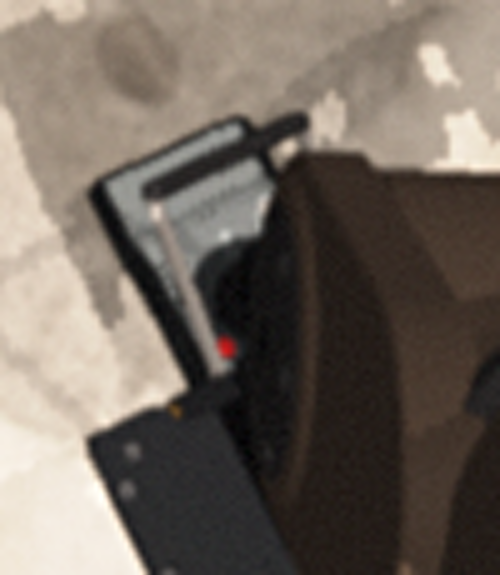

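The leg bar moved from (237,182) to (227,155) in the top crop while the far end stayed put. The display is pivoting on its foot under the light grip, so I plan the arc.

```bash
cat > arc.py <<'E'
import numpy as np,sys
p0=np.array([float(a) for a in sys.argv[1:4]]);t0,t1,n=float(sys.argv[4]),float(sys.argv[5]),int(sys.argv[6])
roll=float(sys.argv[7]) if len(sys.argv)>7 else 6.5
lift=float(sys.argv[8]) if len(sys.argv)>8 else 0
R=117.55;d=np.array([.8994,.4371])
out=[]
for t in np.linspace(t0,t1,n+1)[1:]:
    s=R*(np.cos(.03)-np.cos(t+.03))+roll*t;h=R*(np.sin(t+.03)-np.sin(.03))+lift
    P=np.array([485.0+d[0]*s,60.7+d[1]*s,4+h]);out.append([round(float(x),2) for x in (P-p0)/25])
print(out,P)
E
python3 arc.py 485.75 61.1 16.7 0.1 0.8 14
```

```text
[[0.07, 0.03, 0.19], [0.13, 0.06, 0.42], [0.19, 0.09, 0.65], [0.27, 0.13, 0.87], [0.35, 0.17, 1.1], [0.45, 0.22, 1.31], [0.55, 0.27, 1.52], [0.67, 0.32, 1.73], [0.79, 0.38, 1.93], [0.92, 0.45, 2.12], [1.06, 0.51, 2.31], [1.21, 0.59, 2.49], [1.37, 0.66, 2.66], [1.53, 0.74, 2.82]] [524.00289551  79.65504295  87.21786163]
```

Request:
{"api": "apply_moves", "payload": {
  "offset": [
    [0.07,0.03,0.19],
    [0.13,0.06,0.42],
    [0.19,0.09,0.65],
    [0.27,0.13,0.87],
    [0.35,0.17,1.1],
    [0.45,0.22,1.31],
    [0.55,0.27,1.52],
    [0.67,0.32,1.73],
    [0.79,0.38,1.93],
    [0.79,0.38,1.93]
  ],
  "yaw": [0,0,0,0,0,0,0,0,0,0],
  "jaw": [-0.38,-0.38,-0.38,-0.38,-0.38,-0.38,-0.38,-0.38,-0.38,-0.38]
}}

```text
t: 20.2
eef_pos: [505.9, 70.6, 65.1]
tcp_rot: [2.648, 1.567, -0.037]
ft_force: [0.4, -0.1, -2.3]
opening: 0.688
```

```bash
python3 - <<'E'
from dots import *
cs=snap('scene','s14');crop(cs,'s14c',240,400,150,310,4)
ct=snap('top','t14');crop(ct,'t14c',310,410,130,275,4)
s=env.state();print(s['eef_pos'],s['ft_force'],s['moment'],s['opening'])
E
```

```text
[505.63223072  70.565942    64.75069955] [ 0.19024382  0.47065707 -2.73868474] [-0.17077115  0.02242977  0.00244549] 0.6938495516480344
```

View pics/s14c.png

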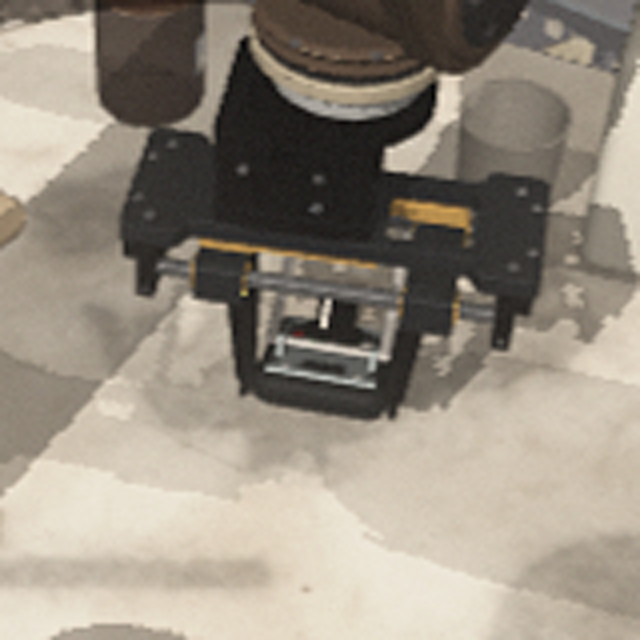

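View pics/t14c.png

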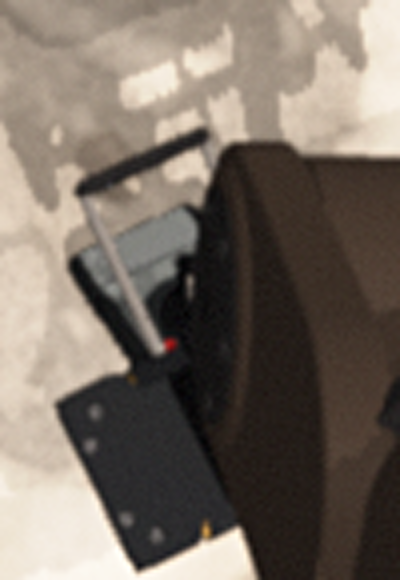

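The display follows nicely: in the top crop the leg bar now overhangs the foot end (about 140,165). Continue.

```bash
python3 arc.py 505.7 70.6 64.9 0.55 1.39 14;python3 arc.py 505.7 70.6 64.9 1.39 1.5 1
```

```text
[[0.15, 0.08, 0.23], [0.32, 0.16, 0.45], [0.5, 0.25, 0.66], [0.7, 0.35, 0.86], [0.9, 0.45, 1.05], [1.12, 0.55, 1.22], [1.34, 0.66, 1.38], [1.57, 0.77, 1.52], [1.81, 0.89, 1.66], [2.06, 1.01, 1.77], [2.31, 1.13, 1.87], [2.56, 1.25, 1.95], [2.83, 1.38, 2.02], [3.09, 1.51, 2.07]] [582.92046837 108.28843309 116.69004367]
[[3.58, 1.74, 2.12]] [595.13407386 114.22413129 117.92622092]
```

Request:
{"api": "apply_moves", "payload": {
  "offset": [
    [0.15,0.08,0.23],
    [0.32,0.16,0.45],
    [0.5,0.25,0.66],
    [0.7,0.35,0.86],
    [0.9,0.45,1.05],
    [1.12,0.55,1.22],
    [1.34,0.66,1.38],
    [1.57,0.77,1.52],
    [1.81,0.89,1.66],
    [2.06,1.01,1.77],
    [2.31,1.13,1.87],
    [2.56,1.25,1.95],
    [2.56,1.25,1.95]
  ],
  "yaw": [0,0,0,0,0,0,0,0,0,0,0,0,0],
  "jaw": [-0.38,-0.38,-0.38,-0.38,-0.38,-0.38,-0.38,-0.38,-0.38,-0.38,-0.38,-0.38,-0.38]
}}

```text
t: 21.92
eef_pos: [570.4, 102.2, 113.9]
tcp_rot: [2.719, 1.567, 0.033]
ft_force: [-3.1, 0.1, 6.6]
opening: 0.691
```

```bash
python3 - <<'E'
from dots import *
cs=snap('scene','s15');crop(cs,'s15c',240,400,130,290,4)
ct=snap('top','t15');crop(ct,'t15c',290,420,110,260,4)
s=env.state();print(s['eef_pos'],s['ft_force'],s['moment'],s['opening'])
E
```

```text
[570.09020882 102.04457278 113.83954285] [-2.10941478  0.67232812  5.43081349] [-0.01706308  0.70691992 -0.00842728] 0.6890117308416839
```

View pics/s15c.png

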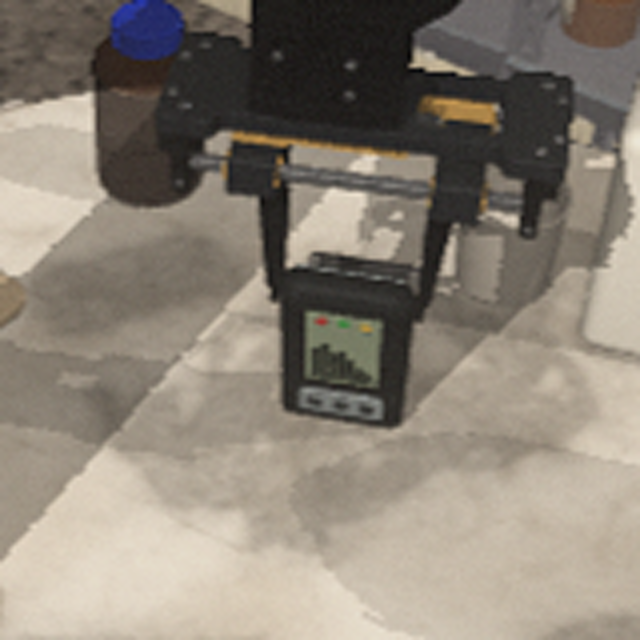

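View pics/t15c.png

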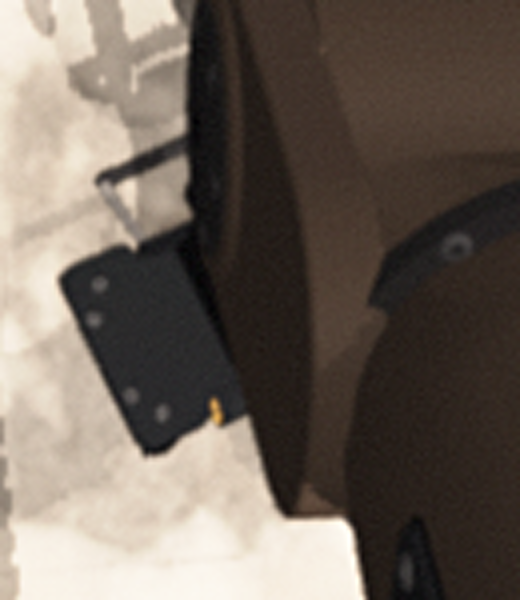

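```bash
cat > tilt.py <<'E'
from h import *
def tilt(c,b,t,L=125):
    u=np.array([-.8994,-.4371])
    B=ray(c,*b,6)
    d=c['R']@np.array([(t[0]-c['cx'])/c['fx'],(t[1]-c['cy'])/c['fy'],1.]);o=np.array(c['xyz'])
    # plane through B spanned by u and z: find intersection
    n=np.array([-u[1],u[0],0]); k=((B-o)@n)/(d@n);P=o+k*d
    r=P-B; return B.round(1),P.round(1),'len',np.linalg.norm(r).round(1),'angle from vertical (+back)',np.arctan2(-(r[:2]@u),r[2]).round(3)
E
python3 - <<'E'
from tilt import *
cs=snap('scene','s16');crop(cs,'s16c',295,355,185,245,10)
E
```

```text
(no output)
```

View pics/s16c.png

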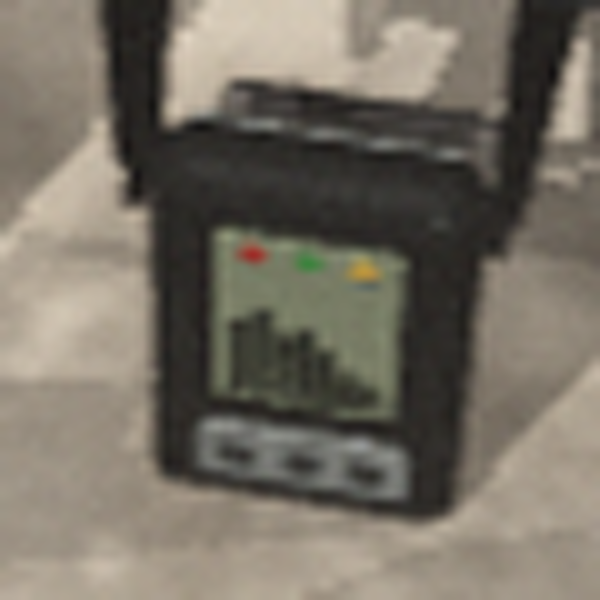

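```bash
python3 - <<'E'
from tilt import *
c=snap('scene','s17')
u=np.array([-.8994,-.4371]);T=np.array([570.1,102.0])
for z in(0,3,6): print(z,ray(c,325.5,234.7,z).round(1),(ray(c,325.5,234.7,z)[:2]-T)@u)
print(tilt(c,(325.5,234.7),(327,203.5)))
# predicted projections of face bottom edge mid & top-edge for candidate theta
for th in(1.3,1.45,1.57,1.7,1.84):
    x=np.array([*(np.cos(th)*u),np.sin(th)]);z=np.array([*(-np.sin(th)*u),np.cos(th)])
    g=np.array([*T,119.8]); 
    f=lambda a,b: proj(c,g+(a-54)*x+(b-10)*z).round(1)
    print(th,'facebot',f(-66,1),'facetop',f(66,1),'backtop',f(66,19),'foot z',(g-117.5*x-3.5*z)[2].round(1))
E
```

```text
0 [598.4 112.8   0. ] -30.138378563424254
3 [595.8 111.3   3. ] -27.1598599325482
6 [593.2 109.8   6. ] -24.181341301672244
(array([593.2, 109.8,   6. ]), array([556.7,  92. , 130.8]), 'len', np.float64(131.2), 'angle from vertical (+back)', np.float64(-0.315))
1.3 facebot [323.9 236.1] facetop [325.6 202.4] backtop [327.1 194.8] foot z 5.6
1.45 facebot [322.6 242.7] facetop [325.8 201.3] backtop [327.2 194.5] foot z 2.7
1.57 facebot [321.6 247.4] facetop [326.  200.4] backtop [327.3 194.4] foot z 2.3
1.7 facebot [320.5 252. ] facetop [326.1 199.4] backtop [327.3 194.4] foot z 3.7
1.84 facebot [319.5 256.3] facetop [326.3 198.4] backtop [327.4 194.6] foot z 7.5
```

Tilt measures about 1.28 rad from flat, with the foot still on the table, matching the plan. Continue past vertical.

```bash
python3 arc.py 570.2 102.1 113.8 1.33 1.87 12 6.5 0.5; python3 arc.py 570.2 102.1 113.8 1.87 1.9 1
```

```text
[[0.44, 0.22, 0.12], [0.64, 0.31, 0.15], [0.84, 0.41, 0.18], [1.04, 0.51, 0.19], [1.24, 0.6, 0.19], [1.44, 0.7, 0.18], [1.64, 0.8, 0.16], [1.84, 0.9, 0.14], [2.04, 0.99, 0.1], [2.24, 1.09, 0.06], [2.43, 1.18, 0.0], [2.62, 1.28, -0.06]] [635.78872267 133.98191092 112.21160426]
[[2.75, 1.34, -0.13]] [638.94968806 135.51811058 110.52164145]
```

Request:
{"api": "apply_moves", "payload": {
  "offset": [
    [0.2,0.1,0.08],
    [0.44,0.22,0.12],
    [0.64,0.31,0.15],
    [0.84,0.41,0.18],
    [1.04,0.51,0.19],
    [1.24,0.6,0.19],
    [1.44,0.7,0.18],
    [1.44,0.7,0.18]
  ],
  "yaw": [0,0,0,0,0,0,0,0],
  "jaw": [-0.38,-0.38,-0.38,-0.38,-0.38,-0.38,-0.38,-0.38]
}}

```text
t: 23.12
eef_pos: [607.2, 120.0, 118.9]
tcp_rot: [2.769, 1.565, 0.083]
ft_force: [0.2, 1.2, 6.7]
opening: 0.688
```

```bash
python3 - <<'E'
from tilt import *
c=snap('scene','s18');crop(c,'s18c',295,355,175,245,8)
s=env.state();print(s['eef_pos'],s['ft_force'],s['moment'],s['opening'])
u=np.array([-.8994,-.4371])
for th in(1.2,1.3,1.45,1.57,1.7,1.84):
    x=np.array([*(np.cos(th)*u),np.sin(th)]);z=np.array([*(-np.sin(th)*u),np.cos(th)])
    g=s['eef_pos']+[0,0,6]
    f=lambda a,b: proj(c,g+(a-54)*x+(b-10)*z).round(1)
    print(th,'facebot',f(-66,1),'facetop',f(66,1),'backtop',f(66,19),'foot z',(g-117.5*x-3.5*z)[2].round(1))
E
```

```text
[607.0850856  119.98441246 118.88787994] [0.12099257 0.65140308 6.27506345] [0.18498212 0.36754913 0.07450392] 0.6871890249241837
1.2 facebot [327.6 217.1] facetop [328.7 187.8] backtop [330.1 180. ] foot z 14.1
1.3 facebot [326.7 221.5] facetop [328.8 187. ] backtop [330.2 179.8] foot z 10.7
1.45 facebot [325.5 227.8] facetop [329.  185.9] backtop [330.3 179.5] foot z 7.8
1.57 facebot [324.6 232.3] facetop [329.1 185. ] backtop [330.4 179.5] foot z 7.4
1.7 facebot [323.6 236.5] facetop [329.3 184.1] backtop [330.4 179.5] foot z 8.8
1.84 facebot [322.6 240.4] facetop [329.4 183.1] backtop [330.5 179.7] foot z 12.6
```

View pics/s18c.png

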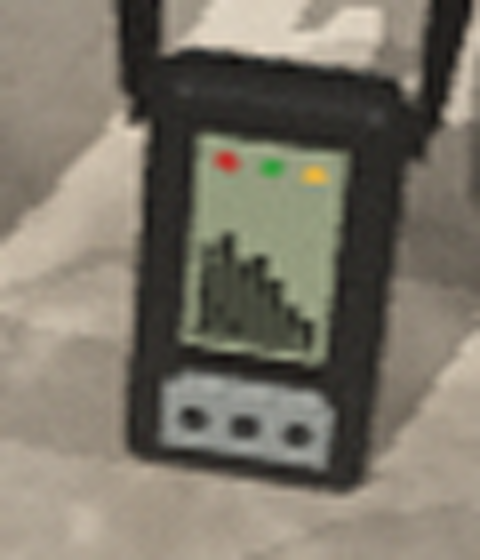

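Bottom edge at about (325.6,234.4) px gives a tilt of 1.63 rad, past vertical with the foot holding. Lean it back onto the leg.

Request:
{"api": "apply_moves", "payload": {
  "offset": [
    [0.16,0.08,-0.04],
    [0.36,0.18,-0.07],
    [0.56,0.27,-0.11],
    [0.76,0.37,-0.15],
    [0.95,0.46,-0.21],
    [1.14,0.56,-0.27],
    [1.14,0.56,-0.27]
  ],
  "yaw": [0,0,0,0,0,0,0],
  "jaw": [-0.38,-0.38,-0.38,-0.38,-0.38,-0.38,-0.38]
}}

```text
t: 24.05
eef_pos: [637.2, 134.7, 112.8]
tcp_rot: [2.82, 1.562, 0.134]
ft_force: [0.8, 2.3, 6.1]
opening: 0.694
```

```bash
cat > look.py <<'E'
import sys
from tilt import *
n=sys.argv[1]
c=snap('scene',n);crop(c,n+'c',290,360,165,245,7)
s=env.state();print(s['eef_pos'],s['ft_force'],s['moment'],s['opening'])
u=np.array([-.8994,-.4371])
for th in(1.6,1.7,1.8,1.85,1.9,1.95):
    x=np.array([*(np.cos(th)*u),np.sin(th)]);z=np.array([*(-np.sin(th)*u),np.cos(th)])
    g=s['eef_pos']+[0,0,5]
    f=lambda a,b: proj(c,g+(a-54)*x+(b-10)*z).round(1)
    P=lambda a,b: (g+(a-54)*x+(b-10)*z)[2].round(1)
    print(th,'facebot',f(-66,1),'facetop',f(66,1),'foot z',P(-63.5,6.5),'bar z',P(-38.3,85.5))
E
python3 look.py s19
```

```text
[637.10043364 134.57228313 112.85332628] [1.3685563  3.14417813 6.46616   ] [ 0.27647096 -0.10189545  0.04236593] 0.6887413986804279
1.6 facebot [326.3 225.1] facetop [331.2 177.4] foot z 0.5 bar z 23.4
1.7 facebot [325.6 228.2] facetop [331.3 176.7] foot z 1.8 bar z 16.6
1.8 facebot [324.9 230.9] facetop [331.4 176. ] foot z 4.2 bar z 10.8
1.85 facebot [324.6 232. ] facetop [331.4 175.7] foot z 5.9 bar z 8.3
1.9 facebot [324.3 233.1] facetop [331.5 175.4] foot z 7.8 bar z 6.1
1.95 facebot [324.  234.1] facetop [331.6 175.1] foot z 10.0 bar z 4.2
```

View pics/s19c.png

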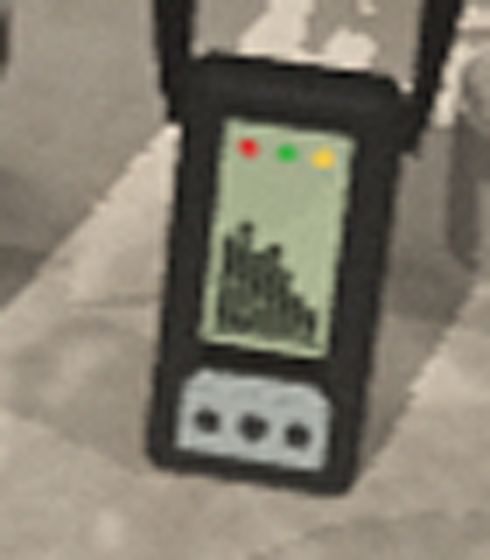

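Request:
{"api": "apply_moves", "payload": {
  "offset": [
    [0.06,0.03,-0.03],
    [0.12,0.06,-0.07],
    [0.15,0.07,-0.08],
    [0.15,0.07,-0.08]
  ],
  "yaw": [0,0,0,0],
  "jaw": [-0.38,-0.38,-0.38,-0.38]
}}

```text
t: 24.6
eef_pos: [641.8, 136.7, 111.3]
tcp_rot: [2.84, 1.56, 0.154]
ft_force: [2.3, 1.5, 6.3]
opening: 0.693
```

```bash
python3 look.py s20; python3 - <<'E'
from h import *
c=snap('top','t20');crop(c,'t20c',260,420,90,250,4)
E
```

```text
[641.74729582 136.72856711 111.28466958] [1.28602254 2.35913047 5.69701915] [ 0.41015419 -0.05380608  0.04591658] 0.6915845460441128
1.6 facebot [326.6 224.1] facetop [331.5 176.5] foot z -1.1 bar z 21.8
1.7 facebot [325.9 227.1] facetop [331.6 175.8] foot z 0.2 bar z 15.0
1.8 facebot [325.2 229.8] facetop [331.7 175.1] foot z 2.7 bar z 9.2
1.85 facebot [324.9 230.9] facetop [331.8 174.8] foot z 4.3 bar z 6.8
1.9 facebot [324.6 232. ] facetop [331.8 174.5] foot z 6.2 bar z 4.5
1.95 facebot [324.3 232.9] facetop [331.9 174.2] foot z 8.4 bar z 2.6
```

View pics/s20c.png

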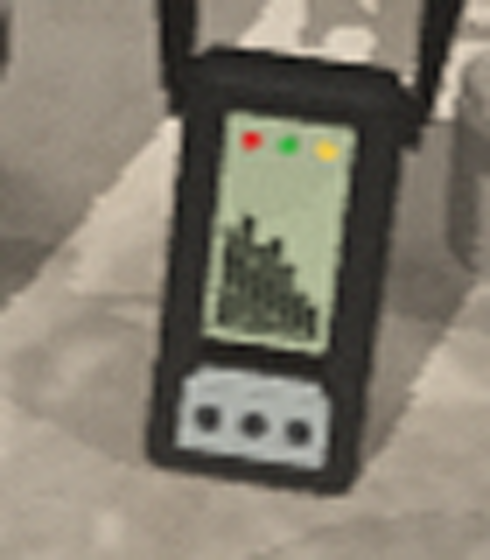

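View pics/t20c.png

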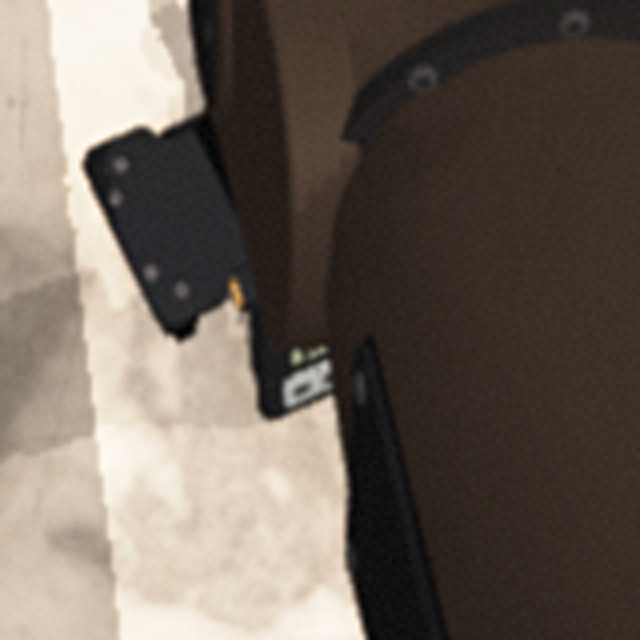

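Request:
{"api": "apply_moves", "payload": {
  "offset": [
    [0.05,0.02,-0.03],
    [0.1,0.05,-0.06],
    [0.1,0.05,-0.06]
  ],
  "yaw": [0,0,0],
  "jaw": [-0.38,-0.38,-0.38]
}}

```text
t: 25.08
eef_pos: [645.0, 138.3, 110.1]
tcp_rot: [2.846, 1.559, 0.161]
ft_force: [1.9, 2.4, 5.9]
opening: 0.689
```

```bash
python3 look.py s21
```

```text
[644.92373649 138.22993397 110.06723765] [1.85608707 2.01366647 5.95251436] [ 0.28812391 -0.1252614  -0.01318061] 0.6905563334130784
1.6 facebot [326.8 223.4] facetop [331.7 175.9] foot z -2.3 bar z 20.6
1.7 facebot [326.1 226.4] facetop [331.8 175.2] foot z -1.0 bar z 13.8
1.8 facebot [325.5 229.1] facetop [331.9 174.6] foot z 1.4 bar z 8.0
1.85 facebot [325.1 230.2] facetop [332.  174.2] foot z 3.1 bar z 5.5
1.9 facebot [324.8 231.3] facetop [332.  173.9] foot z 5.0 bar z 3.3
1.95 facebot [324.6 232.2] facetop [332.1 173.6] foot z 7.2 bar z 1.4
```

View pics/s21c.png

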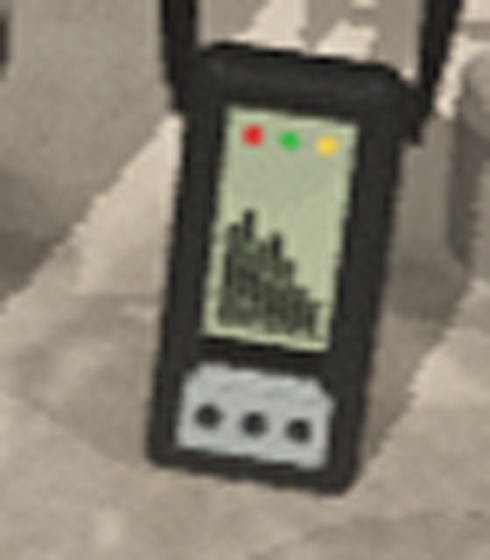

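The foot stays at about (326,233) px while the top moved back. Geometry puts the lean at about 0.33–0.37 rad, so the leg should be on the table. Releasing slowly.

Request:
{"api": "apply_moves", "payload": {
  "offset": [
    [0,0,0.02],
    [0,0,0.02],
    [0,0,0.02],
    [0,0,0.02],
    [0,0,0.02]
  ],
  "yaw": [0,0,0,0,0],
  "jaw": [-0.385,-0.39,-0.4,-0.41,-0.42]
}}

```text
t: 25.75
eef_pos: [644.9, 138.2, 110.5]
tcp_rot: [2.84, 1.559, 0.154]
ft_force: [0.0, 0.2, -0.0]
opening: 0.71
```

```bash
python3 look.py s22
```

```text
[644.92160932 138.14911591 110.54298294] [-0.17937941 -0.08886686 -0.7493018 ] [-0.09046291  0.18128641 -0.00712251] 0.7124353027666862
1.6 facebot [326.9 223.3] facetop [331.7 175.7] foot z -1.8 bar z 21.1
1.7 facebot [326.2 226.3] facetop [331.8 175. ] foot z -0.5 bar z 14.3
1.8 facebot [325.5 228.9] facetop [332.  174.4] foot z 1.9 bar z 8.5
1.85 facebot [325.2 230.1] facetop [332.  174.1] foot z 3.6 bar z 6.0
1.9 facebot [324.9 231.1] facetop [332.1 173.8] foot z 5.5 bar z 3.8
1.95 facebot [324.6 232.1] facetop [332.1 173.5] foot z 7.7 bar z 1.9
```

View pics/s22c.png

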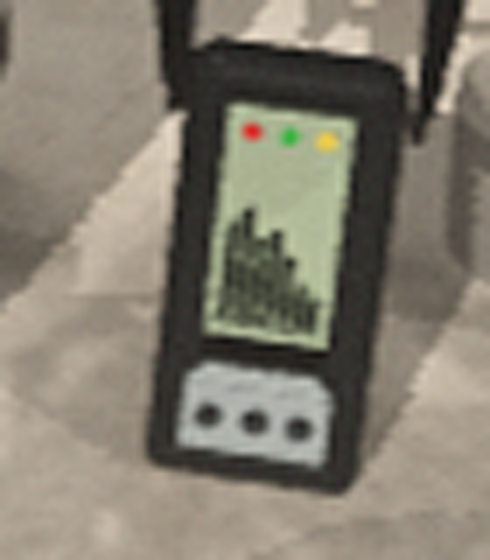

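Request:
{"api": "apply_moves", "payload": {
  "offset": [
    [0,0,0],
    [0,0,0],
    [0,0,0],
    [0,0,0.5],
    [0,0,1.2],
    [0,0,2],
    [0,0,3],
    [0,0,4],
    [-2,0,5],
    [-4,-2,5],
    [-6,-4,5],
    [-8,-6,5],
    [-8,-8,5],
    [-8,-10,5],
    [-8,-10,5],
    [-8,-10,5]
  ],
  "yaw": [0,0,0,0,0,0,0,0,0,0,0,0,0,0,0,0],
  "jaw": [-0.5,-0.65,-0.8,-0.8,-0.8,-0.8,-0.8,-0.8,-0.8,-0.8,-0.8,-0.8,-0.8,-0.8,-0.8,-0.8]
}}

```text
t: 27.8
eef_pos: [444.9, -111.8, 236.3]
tcp_rot: [2.812, 1.558, 0.125]
ft_force: [-0.5, 0.7, 0.5]
opening: 0.902
```

```bash
python3 - <<'E'
from h import *
c=snap('top','t23');crop(c,'t23c',290,410,90,250,5)
c=snap('scene','s23')
s=env.state();print(s['eef_pos'],s['ft_force'])
E
```

```text
[ 445.02254417 -110.88606095  235.99237927] [-0.85372237  0.04722225  0.69551653]
```

View pics/t23c.png

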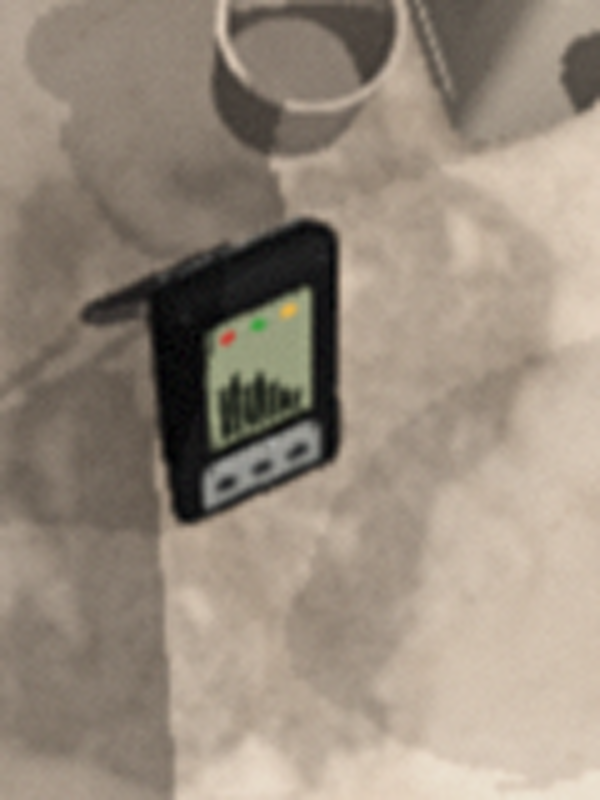

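View pics/s23.png

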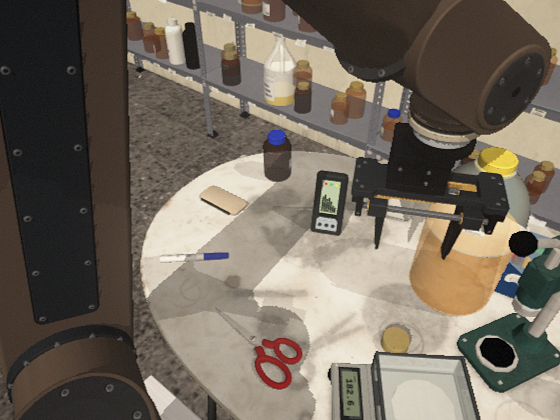

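View pics/t23.png

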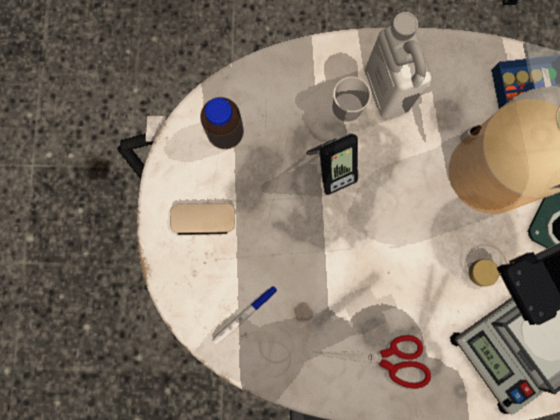

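```bash
python3 - <<'E'
from dots import *
ct=snap('top','t24');cs=snap('scene','s24')
def bl(c,box,ls,us):
    d=dots(c,box);return d
A=dots(ct,(320,365,135,200));B=dots(cs,(310,350,165,240))
for k in A:
    if k in B:
        b=least_squares(lambda P:np.concatenate([proj(ct,P)-A[k][0],proj(cs,P)-B[k][0]]),[640,130,100]);print(k,b.x.round(1),b.fun.round(2))
# bottom-edge mid: ray z~3 from both; bar left end z=4
print('bot',ray(ct,327,193.5,2).round(1),ray(ct,357,182,2).round(1))
print('bar end',ray(ct,308,152.4,4).round(1))
i0=cv2.imread('pics/top0.png').astype(int);i1=cv2.imread('pics/t24.png')
for n,(x0,x1,y0,y1) in {'bottle':(190,255,85,160),'marker':(205,285,280,350)}.items():
    for i in(i0.astype('uint8'),i1):
        m=cv2.inRange(cv2.cvtColor(i[y0:y1,x0:x1],cv2.COLOR_BGR2HSV),(105,150,60),(130,255,255));print(n,cv2.findNonZero(m).mean(0).round(1))
E
```

```text
r [625.8 140.8 111.7] [ 0.08 -0.08 -0.14  0.04]
y [635.3 121.1 111.6] [ 0.14 -0.14 -0.24  0.07]
g [630.3 130.9 111.5] [ 0.15 -0.14 -0.26  0.07]
bot [588.4 142.4   2. ] [610.5  88.3   2. ]
bar end [663.6 177.3   4. ]
bottle [[28.4 26.3]]
bottle [[28.3 26.3]]
marker [[58.5 17.5]]
marker [[58.4 17.6]]
```

```bash
python3 -c "
from cell import env
print(env.job_done(), env.state()['t'])"
```

```text
the job is handed in; nothing more can be done
the job is handed in; nothing more can be done
```

The display is standing on its bottom end and leg with the selector at green, and the job was handed in after about 28 s of the 72 s allowed.

- **Selector:** I turned it 80 degrees to the green dot. The pointer was seen on green after release, and the display had only slid about 2 mm. I could not see the back again once the display was standing, but the arm did not touch the knob after that.
- **Leg:** I folded it out to its stop, and triangulating the foot bar gave about 0.62 rad.
- **Standing it up:** I held the display lightly by its sides, pivoted it on its foot, leaned it back and let go. Wrist force stayed near 6 N while it was tipped up and set down. After I let go, the display stood still with the robot clear of it.
- **Last checks:** The lean measured about 0.31 rad from the screen marks and bottom edge. The foot-to-bar spacing was about 85 mm, against roughly 83 to 89 mm expected. With only two cameras, I judged the leg bar to be on the table from that spacing and the steady stance, not from a direct height measurement.
- **Other things:** Colour masks put the bottle and marker within 0.1 pixel of where they started. The cup and scraper looked unmoved in the last top view, but I did not measure them.

No check failed. One disagreed slightly: two lean estimates made before release gave 0.35 and 0.39 rad, higher than the final reading but still within the allowed range.

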